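Sort the excavation finds into their trays

TASK

Sort the five finds lying on the white card: lay the two clay pipe stems lengthwise in the long narrow tray, the two glazed pot sherds in the wide rectangular tray and the spindle whorl in the round dish. Set each one down gently rather than dropping it, so that it lies flat on the tray's floor, same side up as it lies now and not on top of another. Leave the checkered scale bar on the card and the little jar where they are.

Things in the scene. Friction and masses are not known exactly. Their poses are not given: they have to be found in the camera images.
- long_stem: the longer clay pipe stem fragment, a plain buff rod 66 mm long, 10 mm thick (near-round section, slightly flattened so that it does not roll). Origin at its middle, 5 mm above its underside; x runs along the stem, y across it; grip it across y. At the start it lies somewhere on a fixed white card (220 x 300 mm, 2 mm thick) in front of the robot, turned anyhow.
- short_stem: the shorter clay pipe stem fragment, a plain buff rod 46 mm long, 10 mm thick (near-round section, slightly flattened so that it does not roll). Origin at its middle, 5 mm above its underside; x runs along the stem, y across it; grip it across y. At the start it lies somewhere on a fixed white card (220 x 300 mm, 2 mm thick) in front of the robot, turned anyhow.
- big_sherd: the larger pot sherd: a flat, irregular plate of buff clay, 53 mm long (x), 32 mm wide (y), 10 mm thick, white glaze with blue stripes on top. Glazed face up, z up; origin at the centre of its underside. Its long sides (y = +16 and -16 mm) are parallel over x = -17 to +15 mm: grip it there, across y. At the start it lies somewhere on a fixed white card (220 x 300 mm, 2 mm thick) in front of the robot, turned anyhow.
- small_sherd: the smaller pot sherd: same ware, 37 mm long (x), 24 mm wide (y), 10 mm thick. Glazed face up, z up; origin at the centre of its underside. Its sides (y = +12 and -12 mm) are parallel over x = -13 to +12 mm: grip it there, across y. At the start it lies somewhere on a fixed white card (220 x 300 mm, 2 mm thick) in front of the robot, turned anyhow.
- whorl: the spindle whorl: a thick buff clay ring, 34 mm outer diameter, 10 mm hole, 14 mm high, lying flat. Origin at the centre of its underside, z up. At the start it lies somewhere on a fixed white card (220 x 300 mm, 2 mm thick) in front of the robot, turned anyhow.
- long_tray: the long narrow grey tray for pipe stems, open on top: 196 mm (x) by 76 mm (y) outside, 20 mm high, walls and floor 4 mm thick. Origin at the centre of its underside on the table; its x axis is its length. The stems fit end to end. Fixed; it may stand on either side of the card.
- wide_tray: the wide rectangular grey tray for sherds, open on top: 156 mm (x) by 112 mm (y) outside, 20 mm high, walls and floor 4 mm thick. Origin at the centre of its underside on the table; room for both sherds side by side along x. Fixed; it may stand on either side of the card.
- round_dish: the round grey dish for the whorl, open on top: 114 mm outside diameter, 20 mm high, wall and floor 4 mm thick. Origin at the centre of its underside on the table. Fixed; it may stand on either side of the card.
- scale_bar: a loose black-and-white checkered photo scale bar, 50 x 14 x 5 mm, lying among the finds on the card; not a find, leave it. Origin at the centre of its underside, x along its length.
- jar: a small loose specimen jar with a black lid, 38 mm diameter, 52 mm high, standing beside the card near or between the trays; leave it. Origin at the centre of its underside.
Things that resemble listed ones, but are neither listed nor needed, are in the scene too. Leave any green or purple look-alike of the big_sherd alone.

How it is judged:
By the outcome, as a careful person would: the job done as asked, in the order asked, and still so for the second after the job is handed in, with the robot touching nothing.
It also fails if it takes over 122 s, if anything falls off the work surface, if the arm or the gripper's body presses on something with over 40 N, if the wrist force passes 120 N, or if a joint passes its speed limit or range.

ROBOT

A 6-joint arm with a two-finger parallel gripper is mounted at the origin on the work surface. World frame = base frame: x ahead of the robot, y to its left, z up, the work surface at z = 0. Lengths are in m, angles in rad, forces in N, time in s.
With the tool pointing down it reaches from about 0.25 to 0.725 m from the base axis. Payload 9.7 kg.
Tool frame: the origin (TCP) lies between the finger pads; the fingertips stand 14 mm ahead of it and the grasp point (between the pads) lies 5 mm behind it; z points along the fingers, x is the direction in which the jaws open and shut, and the axes are right-handed (so a half turn about z gives the same grasp; the last joint's range is limited). The gripper opens to 85 mm and grips with 20 to 120 N. Pads are 22 mm wide; open, the fingers measure 114 mm over their backs; the gripper's body (76 mm by 85 mm) begins 54 mm behind the grasp point. The pads swing forward as they close: fully open they stand 13 mm farther back than shut.
Start: joints at [1.188, 0.087, 0.176, 1.66, 0, 1.571], TCP at [0.205, 0.51, 0.245] pointing down, gripper open.
Joint ranges: [-3.13, 3.13], [-0.85, 1.81], [-1.15, 1.24], [-2.2, 2.28], [-1.44, 1.52], [-3.14, 3.14]. Speed limits (rad/s): [2.22, 2.22, 2.57, 3.14, 3.14, 3.14].

INTERFACE

Orientations are given as a 3x3 rotation matrix whose columns are the frame's x, y, z axes.
In Python, from bench import sense, viewer, order gives the robot as it stands. The module is installed in compiled form; this text tells all that it offers.
- The arm moves only by the tool play_rows, never from a script. Its arguments are lists of equal length, an entry for each row: "travel": the shift along the world's x, y, z in cm, a list of three; "delta_rot": the turn, a rotation vector about the world's x, y, z in rad, a list of three; "jaw": the opening, from -1 (shut) to 1 (fully open), so that 0 is half open. In form: {"travel": [[tx, ty, tz], ...], "delta_rot": [[rx, ry, rz], ...], "jaw": [jaw, ...]}. A call has 1 to 10 rows; each row shifts and turns the commanded pose from where the row before left it; what a row does not reach is not made up. A row lasts 1/12 s, in which the tool goes at most 41.7 mm and 7.16 degrees, less where a joint would pass 70% of its speed; a pose out of reach is approached as far as the arm can. A call is refused whole if a number of a shift passes 4.17 or a number of a turn 0.125, either way. A call with a gripper value outside its range is refused whole. The fingers move at their own pace and stop on an object; "grip_force" is the grip in N (left out, the last holds). Time passes only in rows, so rows that do not move let the fingers close. It gives the time, the measured TCP pose, the force and the opening at its end, in the units of the state.
- sense(): the state, without advancing time (a new reading comes with each control period).
- viewer.camera(name): name is "scene" or "top"; returns the picture (400x640x3 uint8, blue, green, red); there is no depth.
- viewer.camera_info(name): a dict with "intrinsics" (3x3 intrinsics, pixels), "world_to_cam" (4x4, takes a point from world to camera coordinates). Camera axes: x right, y down, z forward; pixel columns grow to the right and rows downward; lengths in m; the calibration is good to about 2 mm. A picture is of the moment at which its call begins. camera_info takes no time and is no camera call.
- order.close_job(): hands the job in, once; it reports no verdict.
Trained networks look in the newest picture that a camera, given by its name, has taken for a name from the list of things; names that differ only in an ending like _2 or _b are one class to them, and where a whole thing is asked for, a point or a joint stands for the part that bears it (a point fixed in the world has none). Each returns a list of dicts, best first, with "conf" (0 to 1); they miss things now and then, are a little off and sometimes report something else, mostly with a low value. They report only what shows in the picture. A call takes as long as a camera call. They do not tell look-alikes from the thing itself.
- viewer.silhouettes(target, camera): "region" (400x640 bool, what is visible of it) and "uv" ([column, row] in pixels, amid what is visible of it).
The state is a dict: "t": time; "q": joint angles; "joint_vel": joint speeds; "tau": joint torques, N m; "tcp_pos": TCP position; "orientation": TCP orientation; "wrist_force": force on the tool from outside, world axes, zero at the start; "wrist_torque": the same for the moment, N m; "grip_width": opening from 0.0 (shut) to 1.0 (fully open).
Only numpy, scipy, OpenCV 4.12 (cv2) and the standard library are available. Lean on these libraries where they do the work, as an engineer would, in place of code of your own. Each camera call takes 0.05 s, during which the arm holds its last target.

## Working session

There is one attempt and no reset: what is moved stays moved. The work goes in short steps, Python scripts to look and compute and a tool call to move; the robot and the scene stay as the last step left them, time stands still between calls to the robot, and variables do not carry over. Pictures are saved under pics/ and viewed, and the job is handed in when it is done.

Besides the shell and the picture viewer there is one more tool, called after ">>>" by a JSON object that holds its "op" and its "data", one argument or row to a line. play_rows: Moves the arm, as the interface text tells. Its arguments: {"type":"object","properties":{"travel":{"type":"array","items":{"type":"array","items":{"type":"number"}}},"delta_rot":{"type":"array","items":{"type":"array","items":{"type":"number"}}},"jaw":{"type":"array","items":{"type":"number"}},"grip_force":{"type":"number"}},"required":["travel","delta_rot","jaw"]}

```bash
mkdir -p pics
python3 - <<'E'
from bench import sense, viewer
import cv2
s=sense(); print(s['t'],s['tcp_pos'],s['orientation'],s['grip_width'])
for c in('top','scene'):
    im=viewer.camera(c); cv2.imwrite(f'pics/{c}0.png',im)
    i=viewer.camera_info(c); print(c,i['intrinsics'],i['world_to_cam'])
E
```

```text
0.0 [0.20535289 0.50998854 0.24456248] [[ 3.73496201e-01  9.27631575e-01 -4.99249145e-04]
 [ 9.27630669e-01 -3.73496534e-01 -1.29668204e-03]
 [-1.38931103e-03  2.11869979e-05 -9.99999035e-01]] 1.0027788619976385
top [[467.17906363   0.         323.45059495]
 [  0.         467.17906363 201.39831671]
 [  0.           0.           1.        ]] [[-0.07754691 -0.99698079 -0.0039731   0.03822174]
 [-0.97529287  0.07668562 -0.20717898  0.566729  ]
 [ 0.20685814 -0.01219115 -0.97829499  1.02870515]
 [ 0.          0.          0.          1.        ]]
scene [[418.87543575   0.         322.12521924]
 [  0.         418.87543575 194.15251678]
 [  0.           0.           1.        ]] [[-4.26144882e-01  9.04653772e-01 -1.44642466e-03  2.50099106e-01]
 [ 7.49379120e-01  3.52104847e-01 -5.60761190e-01 -4.02024201e-01]
 [-5.06785432e-01 -2.40049432e-01 -8.27976326e-01  1.56803238e+00]
 [ 0.00000000e+00  0.00000000e+00  0.00000000e+00  1.00000000e+00]]
```

View pics/top0.png

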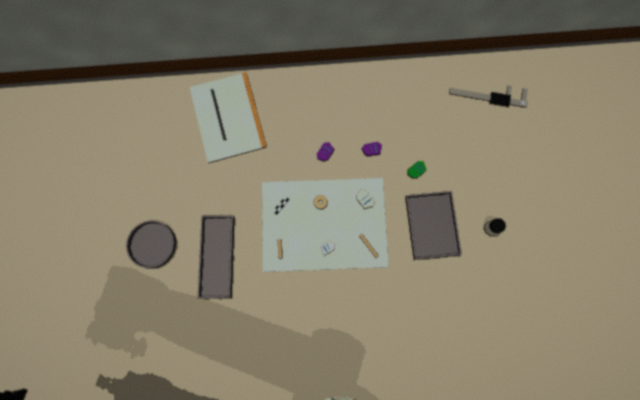

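View pics/scene0.png

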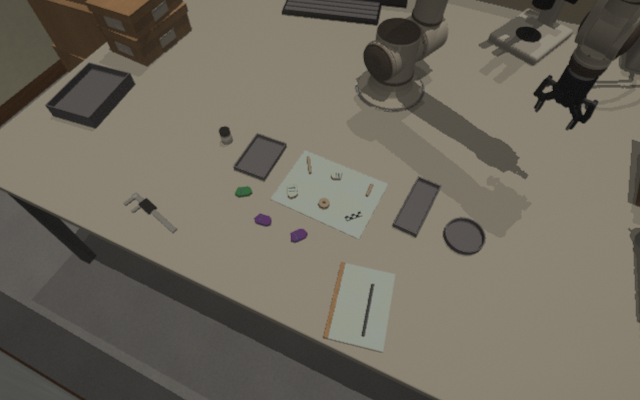

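```bash
cat > h.py <<'E'
from bench import sense, viewer, order
import cv2, numpy as np
def cam(c):
    i=viewer.camera_info(c); return np.array(i['intrinsics']),np.array(i['world_to_cam'])
def ray(c,uv):
    K,T=cam(c); d=np.linalg.inv(K)@np.array([uv[0],uv[1],1.]); R=T[:3,:3]
    return -R.T@T[:3,3], R.T@d
def onplane(c,uv,z):
    o,d=ray(c,uv); return o+d*(z-o[2])/d[2]
def proj(c,P):
    K,T=cam(c); P=np.atleast_2d(P); q=(T[:3,:3]@P.T).T+T[:3,3]; q=(K@q.T).T; return q[:,:2]/q[:,2:]
def tri(a,b):
    (o1,d1),(o2,d2)=ray(*a),ray(*b)
    d1/=np.linalg.norm(d1);d2/=np.linalg.norm(d2)
    A=np.stack([d1,-d2],1); s=np.linalg.lstsq(A,o2-o1,rcond=None)[0]
    p,q=o1+s[0]*d1,o2+s[1]*d2; return (p+q)/2,np.linalg.norm(p-q)
E
python3 - <<'E'
from h import *
import pickle
out={}
for c in('top','scene'): viewer.camera(c)
for n in 'long_stem short_stem big_sherd small_sherd whorl long_tray wide_tray round_dish scale_bar jar'.split():
    for c in('top','scene'):
        r=viewer.silhouettes(n,c); out[n,c]=r
        print(n,c,[(round(d['conf'],2),np.round(d['uv'],1).tolist(),int(d['region'].sum())) for d in r])
pickle.dump(out,open('sil.pkl','wb')); print(sense()['t'])
E
```

```text
long_stem top [(0.58, [371.7, 244.8], 132)]
long_stem scene [(0.5, [308.1, 167.1], 18)]
short_stem top [(0.66, [281.7, 250.0], 81)]
short_stem scene [(0.58, [366.8, 190.3], 27)]
big_sherd top [(0.8, [323.2, 154.0], 211), (0.78, [374.5, 147.6], 253), (0.55, [361.1, 199.7], 268), (0.53, [416.3, 168.8], 223)]
big_sherd scene [(0.65, [293.6, 189.4], 133), (0.64, [263.7, 218.8], 168), (0.54, [297.4, 236.0], 177)]
small_sherd top [(0.42, [326.6, 248.2], 122), (0.38, [434.2, 224.4], 3108)]
small_sherd scene [(0.58, [335.4, 177.2], 63)]
whorl top [(0.47, [433.7, 224.4], 3116), (0.45, [319.0, 204.5], 138), (0.41, [216.2, 254.9], 2805)]
whorl scene [(0.61, [322.8, 203.8], 106)]
long_tray top [(0.78, [215.0, 258.1], 2926)]
long_tray scene [(0.97, [417.3, 207.0], 1557)]
wide_tray top [(0.58, [435.7, 224.5], 3033)]
wide_tray scene [(0.63, [259.5, 157.5], 1543)]
round_dish top [(0.56, [150.1, 244.4], 1862)]
round_dish scene [(0.81, [465.6, 237.7], 1286)]
scale_bar top [(0.7, [280.9, 206.0], 157)]
scale_bar scene []
jar top [(0.63, [492.1, 228.6], 289)]
jar scene [(0.51, [228.6, 137.0], 177)]
1.2
```

Run:
```python
from h import *
a=cv2.imread('pics/top0.png'); b=cv2.imread('pics/scene0.png')
cv2.imwrite('pics/topc.png',cv2.resize(a[170:280,255:395],None,fx=5.5,fy=5.5,interpolation=cv2.INTER_CUBIC)[:600])
cv2.imwrite('pics/scc.png',cv2.resize(b[145:240,265:395],None,fx=6,fy=6,interpolation=cv2.INTER_CUBIC)[:600])
```

```text
(no output)
```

View pics/topc.png

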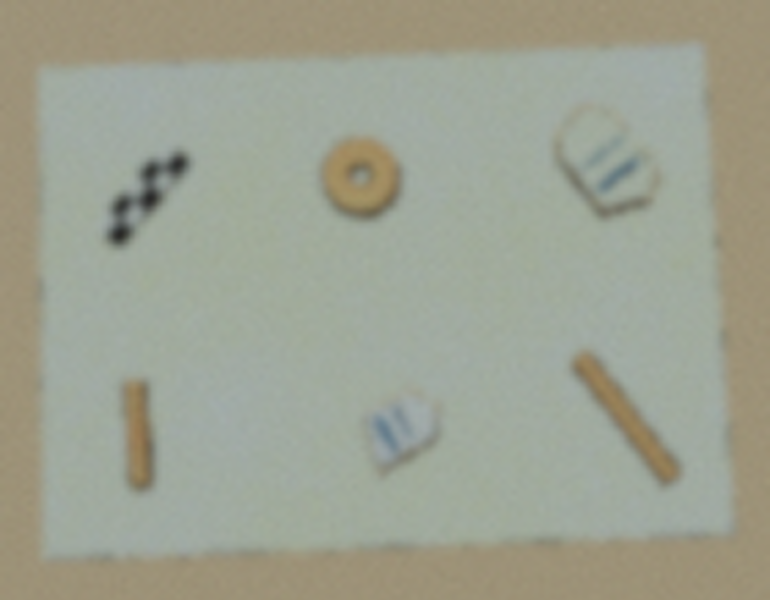

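View pics/scc.png

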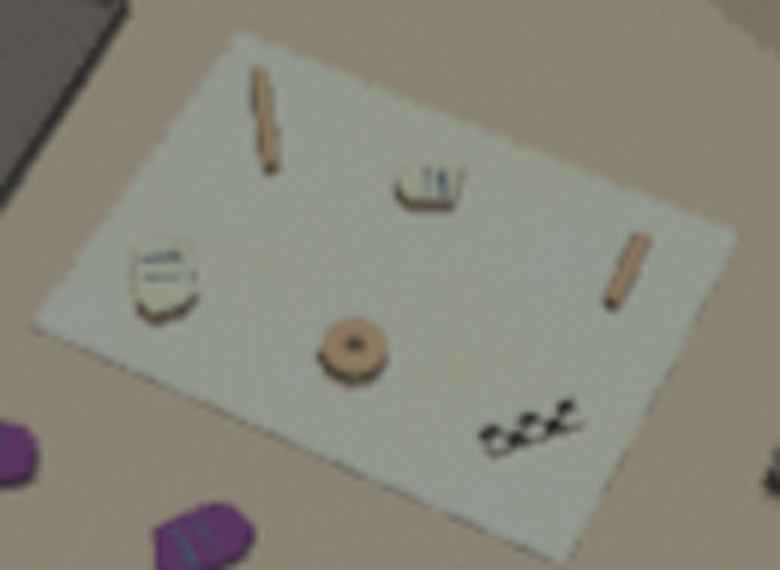

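```bash
cat > seg.py <<'E'
from h import *
a=cv2.imread('pics/top0.png'); b=cv2.imread('pics/scene0.png'); im={'top':a,'scene':b}
# buff: Lab b-channel vs card
def buff(c,win,thr=7):
    x0,x1,y0,y1=win; p=cv2.resize(im[c][y0:y1,x0:x1],None,fx=6,fy=6,interpolation=cv2.INTER_CUBIC)
    L=cv2.cvtColor(p,cv2.COLOR_BGR2Lab).astype(float); bg=np.median(L.reshape(-1,3),0)
    d=np.abs(L-bg); m=((L[...,2]-bg[2])>thr).astype(np.uint8); 
    n,l,st,ce=cv2.connectedComponentsWithStats(m); k=1+np.argmax(st[1:,4]); m=(l==k).astype(np.uint8)
    pts=cv2.findNonZero(cv2.morphologyEx(m,cv2.MORPH_CLOSE,np.ones((5,5)))).reshape(-1,2).astype(float)
    return (pts+.5)/6-.5+[x0,y0]
W={'long_stem':{'top':(355,383,230,262),'scene':(300,318,152,178)},
'short_stem':{'top':(272,290,235,264),'scene':(360,378,178,202)},
'whorl':{'top':(310,332,192,212),'scene':(315,332,195,212)}}
for n,w in W.items():
    hz={'long_stem':.007,'short_stem':.007,'whorl':.012}[n]; cen={}
    for c in w:
        pts=buff(c,w[c]); P=np.array([onplane(c,q,hz)[:2] for q in pts])
        r=cv2.minAreaRect(P.astype(np.float32)*1000); 
        C=P.mean(0); ev,V=np.linalg.eigh(np.cov((P-C).T)); cen[c]=pts.mean(0)
        print(n,c,'C',C.round(4),'ang',np.degrees(np.arctan2(V[1,1],V[0,1])).round(1),'rect',np.round(r[0],1),np.round(r[1],1),'uv',cen[c].round(1))
    t=tri(('top',cen['top']),('scene',cen['scene'])); print('  tri',t[0].round(4),t[1].round(4))
E
python3 seg.py
```

```text
Traceback (most recent call last):
  File "seg.py", line 17, in <module>
    pts=buff(c,w[c]); P=np.array([onplane(c,q,hz)[:2] for q in pts])
                                  ~~~~~~~^^^^^^^^
  File "h.py", line 9, in onplane
    o,d=ray(c,uv); return o+d*(z-o[2])/d[2]
        ~~~^^^^^^
  File "h.py", line 6, in ray
    K,T=cam(c); d=np.linalg.inv(K)@np.array([uv[0],uv[1],1.]); R=T[:3,:3]
        ~~~^^^
  File "h.py", line 4, in cam
    i=viewer.camera_info(c); return np.array(i['intrinsics']),np.array(i['world_to_cam'])
ValueError: time passes only in moves, steps and waits
```

Run:
```python
from h import *
a=cv2.imread('pics/top0.png'); b=cv2.imread('pics/scene0.png')
def crop(im,x0,x1,y0,y1,f):
    p=cv2.resize(im[y0:y1,x0:x1],None,fx=f,fy=f,interpolation=cv2.INTER_CUBIC).astype(float)
    lo,hi=np.percentile(p,1),np.percentile(p,99); return np.clip((p-lo)/(hi-lo)*255,0,255).astype(np.uint8)
t=np.hstack([crop(a,352,382,184,214,13),crop(a,312,342,232,262,13)])
cv2.imwrite('pics/sh_top.png',t)
t=np.hstack([crop(b,280,310,177,207,13),crop(b,322,352,162,192,13)])
cv2.imwrite('pics/sh_sc.png',t)
t=np.hstack([crop(a,120,240,205,305,3),crop(a,395,515,180,280,3)]); cv2.imwrite('pics/tr_top.png',t)
t=np.hstack([crop(b,385,490,170,270,3.8),crop(b,215,305,115,215,3.8)]); cv2.imwrite('pics/tr_sc.png',t)
```

```text
(no output)
```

View pics/sh_top.png

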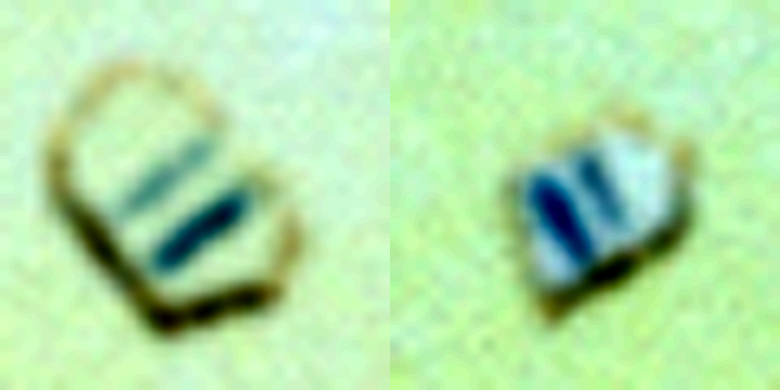

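View pics/sh_sc.png

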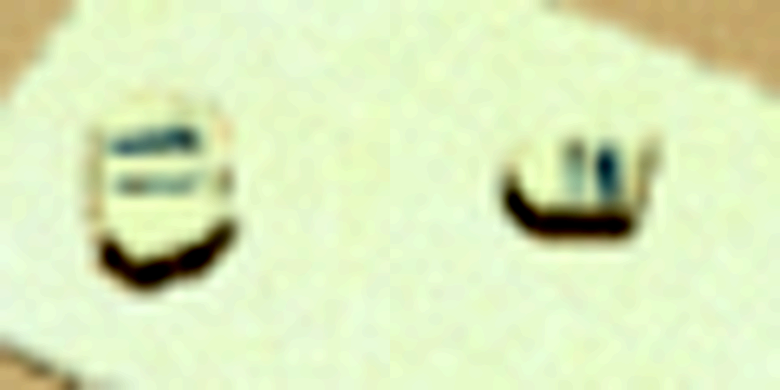

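View pics/tr_top.png

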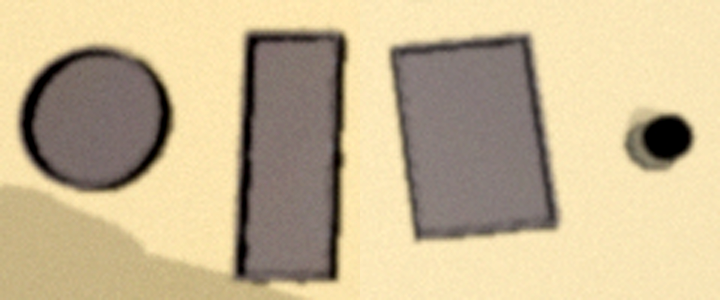

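View pics/tr_sc.png

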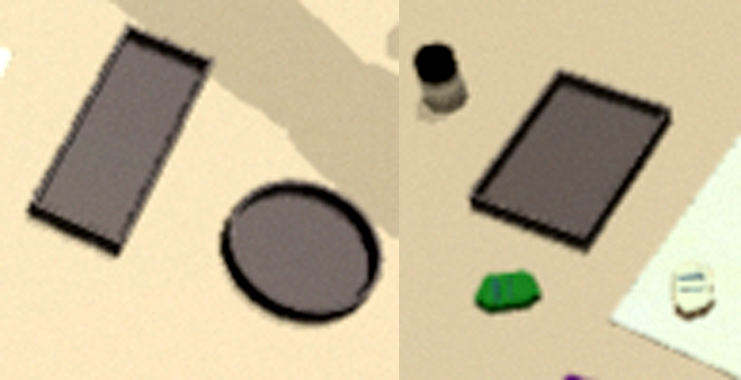

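```bash
sed -i 's/^def cam(c):/import functools\n@functools.lru_cache(None)\ndef cam(c):/' h.py; python3 seg.py
python3 - <<'E'
from h import *
for c in('top','scene'):
    K,T=cam(c); print(c,(-T[:3,:3].T@T[:3,3]).round(3))
def up(c,p,o,f,z): return onplane(c,[(p[0]+.5)/f-.5+o[0],(p[1]+.5)/f-.5+o[1]],z)[:2]*1000
def rep(name,c,pts,o,f,z):
    print(name,c,[up(c,p,o,f,z).round(1).tolist() for p in pts])
# sherds: long-side edges (top face), stripes mids, end points
rep('big edgeL, edgeR, stripes, ends','top',[(75,195),(160,300),(215,110),(280,190),(165,178),(200,230),(110,70),(235,288)],(352,184),13,.012)
rep('small','top',[(540-390,285),(680-390,215),(525-390,185),(600-390,120),(567-390,220),(605-390,190),(537-390,240),(680-390,160)],(312,232),13,.012)
rep('big edgeL edgeR stripes ends','scene',[(95,125),(100,235),(225,110),(232,220),(155,140),(157,184),(160,95),(150,260)],(280,177),13,.012)
rep('small stripes, lower edge, upper','scene',[(607-390,175),(575-390,170),(530-390,205),(635-390,210)],(322,162),13,.012)
E
```

```text
long_stem top C [ 0.4633 -0.1058] ang -147.7 rect [ 463.5 -105.7] [67.  10.4] uv [368.4 245.4]
long_stem scene C [ 0.4619 -0.1072] ang -147.6 rect [ 461.6 -107.4] [65.6  6.6] uv [308.6 164. ]
  tri [ 0.4632 -0.106   0.0088] 0.0008
short_stem top C [0.4726 0.1069] ang -180.0 rect [472.8 106.6] [47.3 10.7] uv [279.6 248.4]
short_stem scene C [0.4708 0.1063] ang -179.8 rect [470.7 106.3] [44.5  6.9] uv [369.1 189.1]
  tri [0.4723 0.1067 0.0092] 0.0
whorl top C [0.5784 0.0013] ang -168.1 rect [578.7   1.7] [32.9 34. ] uv [320.2 201.5]
whorl scene C [0.5778 0.0006] ang 80.2 rect [5.771e+02 5.000e-01] [30.  29.7] uv [323.6 202.2]
  tri [0.5783 0.0011 0.0129] 0.0005
top [0.343 0.007 1.124]
scene [1.203 0.292 1.073]
big edgeL, edgeR, stripes, ends top [[578.6, -89.4], [557.4, -103.4], [592.9, -117.1], [576.6, -127.8], [580.6, -106.5], [570.1, -112.1], [602.1, -98.2], [558.6, -117.6]]
small top [[452.0, 4.0], [462.7, -22.5], [470.5, 5.4], [481.3, -9.3], [463.4, -1.8], [468.4, -9.2], [460.2, 3.9], [472.8, -23.4]]
big edgeL edgeR stripes ends scene [[572.4, -127.7], [599.9, -111.8], [555.3, -101.7], [582.9, -85.7], [570.2, -112.7], [581.3, -106.4], [558.0, -117.8], [601.2, -97.9]]
small stripes, lower edge, upper scene [[465.3, -1.1], [467.2, -8.7], [481.4, -14.2], [472.0, 9.4]]
```

Run:
```python
from h import *
def up(c,p,o,f,z): return onplane(c,[(p[0]+.5)/f-.5+o[0],(p[1]+.5)/f-.5+o[1]],z)[:2]*1000
def rep(n,c,pts,o,f,z):
    P=np.array([up(c,p,o,f,z) for p in pts]); r=cv2.minAreaRect(P.astype(np.float32)); print(n,c,P.round(0).tolist(),'mean',P.mean(0).round(1),'sides',[np.linalg.norm(P[i]-P[i-1]).round(0) for i in range(len(P))], 'angs',[np.degrees(np.arctan2(*(P[i]-P[i-1])[::-1])).round(1) for i in range(len(P))])
rep('long','top',[(247,33),(343,33),(336,278),(236,278)],(120,205),3,.02)
rep('wide','top',[(31,45),(168,37),(196,227),(56,240)],(395,180),3,.02)
rep('dish','top',[(96,45),(171,118),(96,190),(21,118)],(120,205),3,.02)
rep('long','scene',[(128,26),(212,62),(118,245),(29,207)],(385,170),3.8,.02)
rep('wide','scene',[(560-399,72),(671-399,114),(586-399,242),(471-399,198)],(215,115),3.8,.02)
rep('dish','scene',[(295,180),(381,248),(300,317),(221,240)],(385,170),3.8,.02)
rep('jar','top',[(668-360,137)],(395,180),3,.052)
rep('green','top',[((416-395)*3,(170-180)*3)],(395,180),3,.012)
```

```text
long top [[564.0, 287.0], [558.0, 210.0], [367.0, 223.0], [373.0, 300.0]] mean [465.4 255.1] sides [np.float64(192.0), np.float64(77.0), np.float64(192.0), np.float64(77.0)] angs [np.float64(-3.9), np.float64(-94.5), np.float64(176.2), np.float64(85.6)]
wide top [[577.0, -205.0], [575.0, -316.0], [422.0, -317.0], [420.0, -206.0]] mean [ 498.7 -261. ] sides [np.float64(157.0), np.float64(111.0), np.float64(154.0), np.float64(111.0)] angs [np.float64(0.6), np.float64(-91.1), np.float64(-179.5), np.float64(90.8)]
dish top [[564.0, 408.0], [501.0, 349.0], [449.0, 408.0], [510.0, 467.0]] mean [505.8 407.9] sides [np.float64(80.0), np.float64(87.0), np.float64(79.0), np.float64(85.0)] angs [np.float64(-47.7), np.float64(-137.0), np.float64(131.3), np.float64(44.0)]
long scene [[370.0, 230.0], [376.0, 303.0], [569.0, 286.0], [566.0, 215.0]] mean [470.1 258.5] sides [np.float64(197.0), np.float64(73.0), np.float64(194.0), np.float64(72.0)] angs [np.float64(175.6), np.float64(85.4), np.float64(-4.8), np.float64(-92.1)]
wide scene [[428.0, -317.0], [430.0, -205.0], [581.0, -203.0], [582.0, -313.0]] mean [ 505.3 -259.7] sides [np.float64(154.0), np.float64(112.0), np.float64(152.0), np.float64(110.0)] angs [np.float64(-178.6), np.float64(89.3), np.float64(0.6), np.float64(-89.4)]
dish scene [[456.0, 392.0], [488.0, 466.0], [569.0, 425.0], [532.0, 355.0]] mean [511.3 409.5] sides [np.float64(84.0), np.float64(80.0), np.float64(91.0), np.float64(79.0)] angs [np.float64(153.9), np.float64(67.1), np.float64(-26.2), np.float64(-118.3)]
jar top [[481.0, -403.0]] mean [ 481.5 -403.4] sides [np.float64(0.0)] angs [np.float64(0.0)]
green top [[640.0, -240.0]] mean [ 639.9 -239.6] sides [np.float64(0.0)] angs [np.float64(0.0)]
```

>>> {"op": "play_rows", "data": {
  "travel": [
    [1.5,-3.6,-0.8],
    [1.5,-3.6,-0.8],
    [1.5,-3.6,-0.8],
    [1.5,-3.6,-0.8],
    [1.5,-3.6,-0.8],
    [1.5,-3.6,-0.8],
    [1.5,-3.6,-0.8],
    [1.5,-3.6,-0.8],
    [1.5,-3.6,-0.8],
    [1.5,-3.6,-0.8]
  ],
  "delta_rot": [
    [0,0,0.095],
    [0,0,0.095],
    [0,0,0.095],
    [0,0,0.095],
    [0,0,0.095],
    [0,0,0.095],
    [0,0,0.095],
    [0,0,0.095],
    [0,0,0.095],
    [0,0,0.095]
  ],
  "jaw": [0,0,0,0,0,0,0,0,0,0],
  "grip_force": 30
}}

```text
t: 2.03
tcp_pos: [0.3536, 0.1541, 0.1664]
orientation: [[-0.529, 0.849, 0.001], [0.849, 0.529, 0.0], [-0.0, 0.001, -1.0]]
wrist_force: [0.3, 1.2, 0.4]
grip_width: 0.501
```

```bash
cat > st.py <<'E'
from bench import sense
import numpy as np
s=sense();R=np.array(s['orientation']);print('t',round(s['t'],2),'q',np.round(s['q'],2),'pos mm',np.round(np.array(s['tcp_pos'])*1000,1),'yaw',np.degrees(np.arctan2(R[1,0],R[0,0])).round(1),'z',R[:,2].round(3),'F',np.round(s['wrist_force'],1),'w',round(s['grip_width']*85,1))
E
python3 st.py
```

```text
t 2.03 q [ 0.41 -0.33 -0.35  1.55 -0.   -0.15] pos mm [353.6 154.1 166.4] yaw 121.9 z [ 0.001  0.    -1.   ] F [0.3 1.2 0.4] w 42.6
```

>>> {"op": "play_rows", "data": {
  "travel": [
    [1.35,-3.2,-1.3],
    [1.35,-3.2,-1.3],
    [1.35,-3.2,-1.3],
    [1.35,-3.2,-1.3],
    [1.35,-3.2,-1.3],
    [1.35,-3.2,-1.3],
    [1.35,-3.2,-1.3],
    [1.35,-3.2,-1.3],
    [0,0,0],
    [0,0,0]
  ],
  "delta_rot": [
    [0,0,0],
    [0,0,0],
    [0,0,0],
    [0,0,0],
    [0,0,0],
    [0,0,0],
    [0,0,0],
    [0,0,0],
    [0,0,0],
    [0,0,0]
  ],
  "jaw": [0,0,0,0,0,0,0,0,0,0]
}}

```text
t: 2.87
tcp_pos: [0.461, -0.1014, 0.0615]
orientation: [[-0.522, 0.853, -0.002], [0.853, 0.522, 0.0], [0.001, -0.001, -1.0]]
wrist_force: [0.5, 0.3, -0.4]
grip_width: 0.499
```

```bash
python3 st.py
```

```text
t 2.87 q [-0.22 -0.09 -0.35  1.31  0.   -0.77] pos mm [ 461.  -101.4   61.5] yaw 121.5 z [-0.002  0.    -1.   ] F [ 0.5  0.3 -0.4] w 42.4
```

>>> {"op": "play_rows", "data": {
  "travel": [
    [0.2,-0.46,0],
    [0,0,-1.0],
    [0,0,-1.0],
    [0,0,-1.0],
    [0,0,-0.7],
    [0,0,-0.3],
    [0,0,0],
    [0,0,0]
  ],
  "delta_rot": [
    [0,0,0.015],
    [0,0,0],
    [0,0,0],
    [0,0,0],
    [0,0,0],
    [0,0,0],
    [0,0,0],
    [0,0,0]
  ],
  "jaw": [0,0,0,0,0,0,0,0]
}}

```text
t: 3.53
tcp_pos: [0.4633, -0.1045, 0.0225]
orientation: [[-0.538, 0.843, -0.0], [0.843, 0.538, 0.0], [0.0, -0.0, -1.0]]
wrist_force: [0.3, 0.1, -0.9]
grip_width: 0.509
```

```bash
python3 st.py
python3 - <<'E'
from h import *
a=viewer.camera('top');b=viewer.camera('scene')
t=np.hstack([cv2.resize(a[200:300,330:430],None,fx=4,fy=4,interpolation=2),cv2.resize(b[110:210,260:360],None,fx=4,fy=4,interpolation=2)]);cv2.imwrite('pics/g1.png',t)
E
```

```text
t 3.53 q [-0.22 -0.06 -0.41  1.23 -0.   -0.79] pos mm [ 463.3 -104.5   22.5] yaw 122.5 z [-0.  0. -1.] F [ 0.3  0.1 -0.9] w 43.2
```

View pics/g1.png

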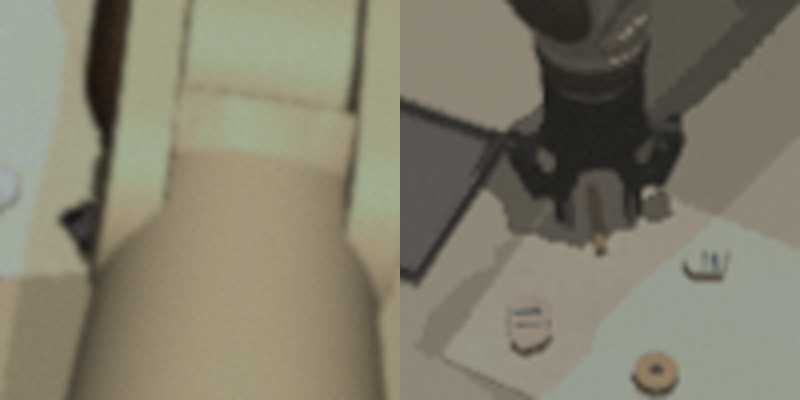

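>>> {"op": "play_rows", "data": {
  "travel": [
    [0,0,-0.4],
    [0,0,0],
    [0,0,0],
    [0,0,0],
    [0,0,0],
    [0,0,0],
    [0,0,0]
  ],
  "delta_rot": [
    [0,0,0],
    [0,0,0],
    [0,0,0],
    [0,0,0],
    [0,0,0],
    [0,0,0],
    [0,0,0]
  ],
  "jaw": [-0.2,-1,-1,-1,-1,-1,-1]
}}

```text
t: 4.22
tcp_pos: [0.4634, -0.1047, 0.0186]
orientation: [[-0.537, 0.843, -0.0], [0.843, 0.537, -0.0], [-0.0, -0.0, -1.0]]
wrist_force: [-0.5, 0.6, -0.1]
grip_width: 0.107
```

```bash
python3 st.py
```

```text
t 4.22 q [-0.22 -0.06 -0.41  1.22 -0.   -0.79] pos mm [ 463.4 -104.7   18.6] yaw 122.5 z [-0. -0. -1.] F [-0.5  0.6 -0.1] w 9.1
```

>>> {"op": "play_rows", "data": {
  "travel": [
    [0,0,1.0],
    [0,0,2.0],
    [0,0,2.0],
    [-0.4,3.6,0],
    [-0.4,3.6,0],
    [-0.4,3.6,0],
    [-0.4,3.6,0],
    [-0.4,3.6,0],
    [-0.4,3.6,0],
    [-0.4,3.6,0]
  ],
  "delta_rot": [
    [0,0,0],
    [0,0,0],
    [0,0,0],
    [0,0,-0.064],
    [0,0,-0.064],
    [0,0,-0.064],
    [0,0,-0.064],
    [0,0,-0.064],
    [0,0,-0.064],
    [0,0,-0.064]
  ],
  "jaw": [-1,-1,-1,-1,-1,-1,-1,-1,-1,-1]
}}

```text
t: 5.05
tcp_pos: [0.435, 0.149, 0.0696]
orientation: [[-0.116, 0.993, 0.001], [0.993, 0.116, 0.0], [0.0, 0.001, -1.0]]
wrist_force: [0.8, 0.4, -0.3]
grip_width: 0.1
```

>>> {"op": "play_rows", "data": {
  "travel": [
    [-0.4,3.6,0],
    [-0.4,3.6,0],
    [-0.4,3.6,0],
    [0,0,0],
    [0,0,0]
  ],
  "delta_rot": [
    [0,0,-0.064],
    [0,0,-0.064],
    [0,0,-0.064],
    [0,0,0],
    [0,0,0]
  ],
  "jaw": [-1,-1,-1,-1,-1]
}}

```text
t: 5.47
tcp_pos: [0.423, 0.2568, 0.0691]
orientation: [[0.069, 0.998, 0.0], [0.998, -0.069, -0.0], [-0.0, 0.0, -1.0]]
wrist_force: [0.1, -0.2, -0.3]
grip_width: 0.104
```

```bash
python3 st.py
python3 - <<'E'
from h import *
b=viewer.camera('scene');cv2.imwrite('pics/g2.png',cv2.resize(b[120:270,340:500],None,fx=4,fy=4,interpolation=2))
E
```

```text
t 5.47 q [ 0.55 -0.04 -0.29  1.32 -0.    0.61] pos mm [423.  256.8  69.1] yaw 86.0 z [ 0. -0. -1.] F [ 0.1 -0.2 -0.3] w 8.8
```

View pics/g2.png

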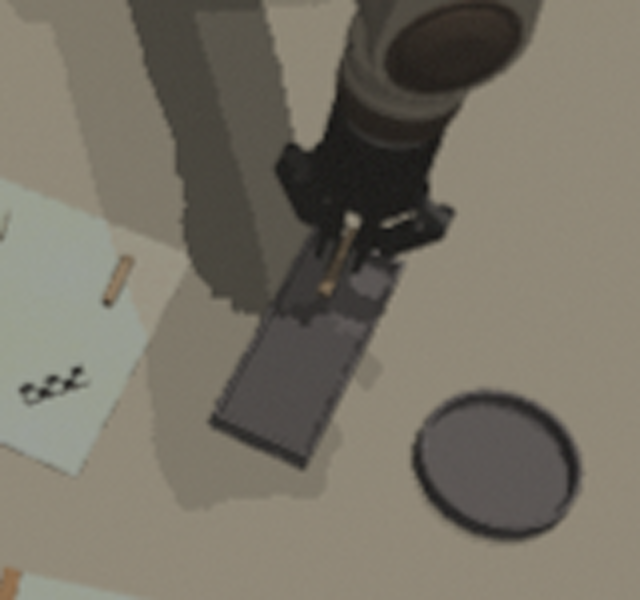

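>>> {"op": "play_rows", "data": {
  "travel": [
    [0,0.3,0],
    [0,0,-1.5],
    [0,0,-1.5],
    [0,0,-0.9],
    [0,0,-0.5],
    [0,0,-0.3],
    [0,0,0],
    [0,0,0]
  ],
  "delta_rot": [
    [0,0,0],
    [0,0,0],
    [0,0,0],
    [0,0,0],
    [0,0,0],
    [0,0,0],
    [0,0,0],
    [0,0,0]
  ],
  "jaw": [-1,-1,-1,-1,-1,-1,-1,-1]
}}

```text
t: 6.18
tcp_pos: [0.4237, 0.2582, 0.0221]
orientation: [[0.073, 0.997, 0.0], [0.997, -0.073, 0.0], [0.0, 0.0, -1.0]]
wrist_force: [-0.4, -0.6, -0.3]
grip_width: 0.1
```

```bash
python3 st.py
```

```text
t 6.18 q [ 0.55 -0.01 -0.36  1.22 -0.    0.62] pos mm [423.7 258.2  22.1] yaw 85.8 z [ 0.  0. -1.] F [-0.4 -0.6 -0.3] w 8.5
```

>>> {"op": "play_rows", "data": {
  "travel": [
    [0,0,-0.05],
    [0,0,-0.05],
    [0,0,-0.05],
    [0,0,0],
    [0,0,0]
  ],
  "delta_rot": [
    [0,0,0],
    [0,0,0],
    [0,0,0],
    [0,0,0],
    [0,0,0]
  ],
  "jaw": [-1,-1,-1,-1,-1]
}}

```text
t: 6.6
tcp_pos: [0.4236, 0.2584, 0.0205]
orientation: [[0.073, 0.997, 0.001], [0.997, -0.073, 0.0], [0.0, 0.001, -1.0]]
wrist_force: [-0.5, -0.4, 4.8]
grip_width: 0.104
```

```bash
python3 st.py
```

```text
t 6.6 q [ 0.55 -0.01 -0.36  1.22 -0.    0.62] pos mm [423.6 258.4  20.5] yaw 85.8 z [ 0.001  0.    -1.   ] F [-0.5 -0.4  4.8] w 8.9
```

>>> {"op": "play_rows", "data": {
  "travel": [
    [0,0,0],
    [0,0,0],
    [0,0,0],
    [0,0,1.0],
    [0,0,2.0],
    [0,0,2.0],
    [1.0,-3.0,0],
    [1.0,-3.0,0],
    [1.0,-3.0,0],
    [1.0,-3.0,0]
  ],
  "delta_rot": [
    [0,0,0],
    [0,0,0],
    [0,0,0],
    [0,0,0],
    [0,0,0],
    [0,0,0],
    [0,0,0.02],
    [0,0,0.02],
    [0,0,0.02],
    [0,0,0.015]
  ],
  "jaw": [-0.7,-0.5,-0.45,-0.45,-0.45,-0.45,-0.2,0,0,0]
}}

```text
t: 7.43
tcp_pos: [0.4637, 0.1372, 0.071]
orientation: [[-0.004, 1.0, 0.001], [1.0, 0.004, 0.0], [0.0, 0.001, -1.0]]
wrist_force: [0.4, 1.4, -0.1]
grip_width: 0.502
```

>>> {"op": "play_rows", "data": {
  "travel": [
    [0.8,-3.0,0],
    [0,0,0],
    [0,0,0]
  ],
  "delta_rot": [
    [0,0,0],
    [0,0,0],
    [0,0,0]
  ],
  "jaw": [0,0,0]
}}

```text
t: 7.68
tcp_pos: [0.4718, 0.1071, 0.0707]
orientation: [[0.001, 1.0, 0.0], [1.0, -0.001, 0.0], [0.0, 0.0, -1.0]]
wrist_force: [-0.1, 0.1, -0.6]
grip_width: 0.499
```

```bash
python3 st.py
python3 - <<'E'
from h import *
b=viewer.camera('scene');cv2.imwrite('pics/g3.png',cv2.resize(b[120:270,340:500],None,fx=4,fy=4,interpolation=2))
E
```

```text
t 7.68 q [ 0.22 -0.07 -0.32  1.32  0.    0.22] pos mm [471.8 107.1  70.7] yaw 90.0 z [ 0.  0. -1.] F [-0.1  0.1 -0.6] w 42.4
```

View pics/g3.png

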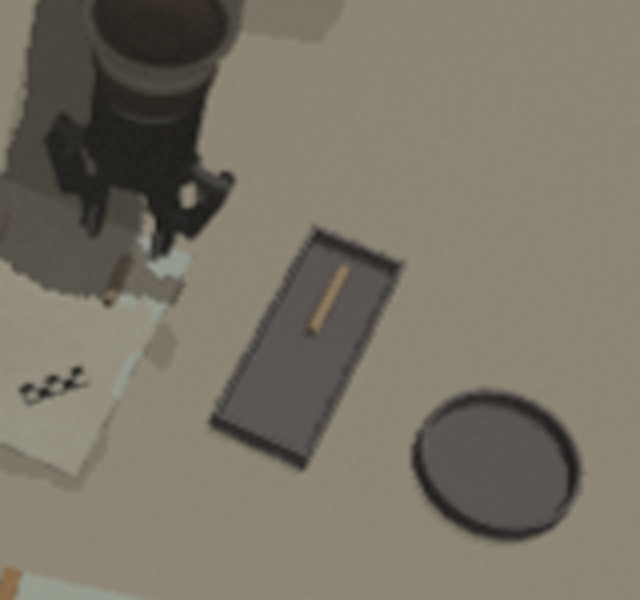

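>>> {"op": "play_rows", "data": {
  "travel": [
    [0,0,-1.8],
    [0,0,-1.8],
    [0,0,-1.0],
    [0,0,-0.6],
    [0,0,0],
    [0,0,0],
    [0,0,0],
    [0,0,0],
    [0,0,0],
    [0,0,0]
  ],
  "delta_rot": [
    [0,0,0],
    [0,0,0],
    [0,0,0],
    [0,0,0],
    [0,0,0],
    [0,0,0],
    [0,0,0],
    [0,0,0],
    [0,0,0],
    [0,0,0]
  ],
  "jaw": [0,0,0,0,0,-0.5,-1,-1,-1,-1]
}}

```text
t: 8.57
tcp_pos: [0.472, 0.1085, 0.0191]
orientation: [[-0.002, 1.0, 0.002], [1.0, 0.002, 0.001], [0.001, 0.002, -1.0]]
wrist_force: [-1.4, 1.1, 6.6]
grip_width: 0.099
```

```bash
python3 st.py
```

```text
t 8.57 q [ 0.23 -0.04 -0.39  1.22  0.    0.22] pos mm [472.  108.5  19.1] yaw 90.1 z [ 0.002  0.001 -1.   ] F [-1.4  1.1  6.6] w 8.4
```

>>> {"op": "play_rows", "data": {
  "travel": [
    [0,0,1.0],
    [0,0,2.0],
    [0,0,2.0],
    [1.0,3.7,0],
    [1.0,3.7,0],
    [1.0,3.6,0],
    [1.0,3.5,0],
    [0,0,0],
    [0,0,0]
  ],
  "delta_rot": [
    [0,0,0],
    [0,0,0],
    [0,0,0],
    [0,0,-0.018],
    [0,0,-0.018],
    [0,0,-0.018],
    [0,0,-0.018],
    [0,0,0],
    [0,0,0]
  ],
  "jaw": [-1,-1,-1,-1,-1,-1,-1,-1,-1]
}}

```text
t: 9.32
tcp_pos: [0.5113, 0.2546, 0.068]
orientation: [[0.067, 0.998, -0.001], [0.998, -0.067, -0.0], [-0.0, -0.0, -1.0]]
wrist_force: [-0.4, -0.1, 0.6]
grip_width: 0.102
```

```bash
python3 st.py
```

```text
t 9.32 q [ 0.46  0.14 -0.11  1.32 -0.    0.53] pos mm [511.3 254.6  68. ] yaw 86.1 z [-0.001 -0.    -1.   ] F [-0.4 -0.1  0.6] w 8.7
```

>>> {"op": "play_rows", "data": {
  "travel": [
    [0,0,-1.5],
    [0,0,-1.5],
    [0,0,-1.0],
    [0,0,-0.5],
    [0,0,0],
    [0,0,-0.07],
    [0,0,-0.05],
    [0,0,-0.05],
    [0,0,0],
    [0,0,0]
  ],
  "delta_rot": [
    [0,0,0],
    [0,0,0],
    [0,0,0],
    [0,0,0],
    [0,0,0],
    [0,0,0],
    [0,0,0],
    [0,0,0],
    [0,0,0],
    [0,0,0]
  ],
  "jaw": [-1,-1,-1,-1,-1,-1,-1,-1,-1,-1]
}}

```text
t: 10.15
tcp_pos: [0.5116, 0.2534, 0.0217]
orientation: [[0.07, 0.998, 0.001], [0.998, -0.07, 0.0], [0.0, 0.001, -1.0]]
wrist_force: [-0.3, 1.0, -0.1]
grip_width: 0.097
```

```bash
python3 st.py
```

```text
t 10.15 q [ 0.46  0.17 -0.17  1.23  0.    0.53] pos mm [511.6 253.4  21.7] yaw 86.0 z [ 0.001  0.    -1.   ] F [-0.3  1.  -0.1] w 8.2
```

>>> {"op": "play_rows", "data": {
  "travel": [
    [0,0,-0.04],
    [0,0,-0.04],
    [0,0,-0.04],
    [0,0,0],
    [0,0,0]
  ],
  "delta_rot": [
    [0,0,0],
    [0,0,0],
    [0,0,0],
    [0,0,0],
    [0,0,0]
  ],
  "jaw": [-1,-1,-1,-1,-1]
}}

```text
t: 10.57
tcp_pos: [0.5115, 0.2534, 0.0211]
orientation: [[0.069, 0.998, 0.001], [0.998, -0.069, 0.0], [0.0, 0.001, -1.0]]
wrist_force: [-2.8, -0.8, 6.3]
grip_width: 0.099
```

```bash
python3 st.py
```

```text
t 10.57 q [ 0.46  0.17 -0.17  1.23 -0.    0.53] pos mm [511.5 253.4  21.1] yaw 86.0 z [ 0.001  0.    -1.   ] F [-2.8 -0.8  6.3] w 8.4
```

>>> {"op": "play_rows", "data": {
  "travel": [
    [0,0,0],
    [0,0,0],
    [0,0,0],
    [0,0,1.0],
    [0,0,2.0],
    [0,0,2.0],
    [0.7,-3.6,0],
    [0.7,-3.6,0],
    [0.7,-3.6,0],
    [0.7,-3.6,0]
  ],
  "delta_rot": [
    [0,0,0],
    [0,0,0],
    [0,0,0],
    [0,0,0],
    [0,0,0],
    [0,0,0],
    [0,0,0.061],
    [0,0,0.061],
    [0,0,0.061],
    [0,0,0.061]
  ],
  "jaw": [-0.7,-0.5,-0.45,-0.45,-0.45,-0.45,-0.2,0,0.3,0.5]
}}

```text
t: 11.4
tcp_pos: [0.5395, 0.108, 0.071]
orientation: [[-0.177, 0.984, 0.001], [0.984, 0.177, 0.0], [-0.0, 0.001, -1.0]]
wrist_force: [0.4, -0.3, -0.1]
grip_width: 0.747
```

>>> {"op": "play_rows", "data": {
  "travel": [
    [0.7,-3.6,0],
    [0.7,-3.6,0],
    [0.7,-3.6,0],
    [0.7,-3.6,0],
    [0.7,-3.6,0],
    [0.5,-3.6,0],
    [0,0,0],
    [0,0,0]
  ],
  "delta_rot": [
    [0,0,0.061],
    [0,0,0.061],
    [0,0,0.061],
    [0,0,0.061],
    [0,0,0.061],
    [0,0,0.061],
    [0,0,0],
    [0,0,0]
  ],
  "jaw": [0.5,0.5,0.5,0.5,0.5,0.5,0.5,0.5]
}}

```text
t: 12.07
tcp_pos: [0.5794, -0.1086, 0.0705]
orientation: [[-0.512, 0.859, 0.0], [0.859, 0.512, 0.0], [-0.0, 0.0, -1.0]]
wrist_force: [-0.1, 0.3, -0.8]
grip_width: 0.746
```

```bash
python3 st.py
python3 - <<'E'
from h import *
b=viewer.camera('scene');cv2.imwrite('pics/g4.png',cv2.resize(b[110:270,240:480],None,fx=3,fy=3,interpolation=2))
E
```

```text
t 12.07 q [-0.19  0.18 -0.05  1.33  0.   -0.72] pos mm [ 579.4 -108.6   70.5] yaw 120.8 z [ 0.  0. -1.] F [-0.1  0.3 -0.8] w 63.4
```

View pics/g4.png

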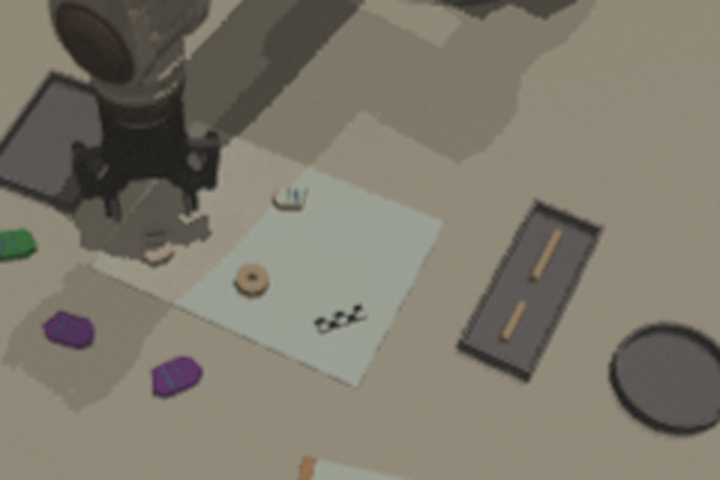

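Both stems lie lengthwise in the long tray, and the gripper stands over the big sherd.

>>> {"op": "play_rows", "data": {
  "travel": [
    [0,0,-1.8],
    [0,0,-1.8],
    [0,0,-1.0],
    [0,0,-0.55],
    [0,0,0],
    [0,0,0],
    [0,0,0],
    [0,0,0],
    [0,0,0],
    [0,0,0]
  ],
  "delta_rot": [
    [0,0,0],
    [0,0,0],
    [0,0,0],
    [0,0,0],
    [0,0,0],
    [0,0,0],
    [0,0,0],
    [0,0,0],
    [0,0,0],
    [0,0,0]
  ],
  "jaw": [0.5,0.5,0.5,0.5,0.5,0,-0.5,-1,-1,-1]
}}

```text
t: 12.95
tcp_pos: [0.5801, -0.1067, 0.0199]
orientation: [[-0.514, 0.857, 0.002], [0.858, 0.514, 0.0], [-0.001, 0.002, -1.0]]
wrist_force: [-0.9, 1.7, 6.5]
grip_width: 0.36
```

```bash
python3 st.py
python3 - <<'E'
from h import *
b=viewer.camera('scene');cv2.imwrite('pics/g5.png',cv2.resize(b[120:240,240:400],None,fx=4,fy=4,interpolation=2))
E
```

```text
t 12.95 q [-0.18  0.21 -0.12  1.24  0.   -0.72] pos mm [ 580.1 -106.7   19.9] yaw 121.0 z [ 0.002  0.    -1.   ] F [-0.9  1.7  6.5] w 30.6
```

View pics/g5.png

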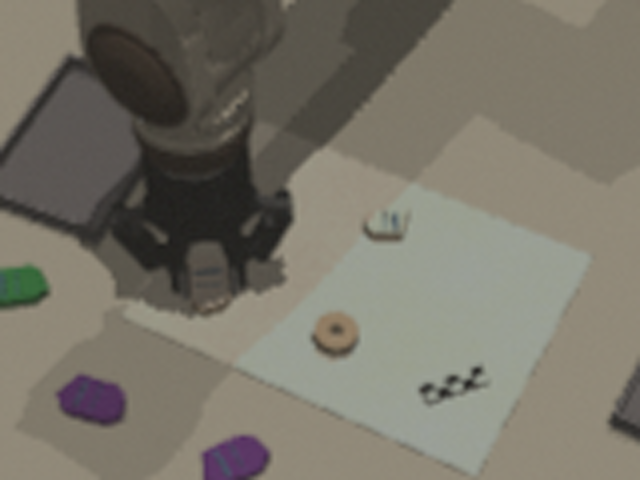

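>>> {"op": "play_rows", "data": {
  "travel": [
    [0,0,1.0],
    [0,0,2.0],
    [0,0,2.0],
    [-2.3,-3.1,0],
    [-2.3,-3.1,0],
    [-2.3,-3.1,0],
    [-2.3,-3.1,0],
    [-2.2,-3.1,0],
    [0,0,0],
    [0,0,0]
  ],
  "delta_rot": [
    [0,0,0],
    [0,0,0],
    [0,0,0],
    [0,0,-0.1],
    [0,0,-0.1],
    [0,0,-0.1],
    [0,0,-0.1],
    [0,0,-0.1],
    [0,0,-0.03],
    [0,0,0]
  ],
  "jaw": [-1,-1,-1,-1,-1,-1,-1,-1,-1,-1]
}}

```text
t: 13.83
tcp_pos: [0.4643, -0.2634, 0.0695]
orientation: [[-0.005, 1.0, 0.001], [1.0, 0.005, -0.0], [-0.0, 0.001, -1.0]]
wrist_force: [0.3, 0.7, -0.8]
grip_width: 0.358
```

```bash
python3 st.py
```

```text
t 13.83 q [-0.52  0.05 -0.2   1.32 -0.   -0.52] pos mm [ 464.3 -263.4   69.5] yaw 90.3 z [ 0.001 -0.    -1.   ] F [ 0.3  0.7 -0.8] w 30.4
```

>>> {"op": "play_rows", "data": {
  "travel": [
    [0,0.2,-1.5],
    [0,0,-1.5],
    [0,0,-1.0],
    [0,0,-0.5],
    [0,0,-0.1],
    [0,0,-0.05],
    [0,0,-0.05],
    [0,0,-0.05],
    [0,0,0],
    [0,0,0]
  ],
  "delta_rot": [
    [0,0,0],
    [0,0,0],
    [0,0,0],
    [0,0,0],
    [0,0,0],
    [0,0,0],
    [0,0,0],
    [0,0,0],
    [0,0,0],
    [0,0,0]
  ],
  "jaw": [-1,-1,-1,-1,-1,-1,-1,-1,-1,-1]
}}

```text
t: 14.67
tcp_pos: [0.4658, -0.2598, 0.022]
orientation: [[-0.011, 1.0, 0.001], [1.0, 0.011, -0.0], [-0.0, 0.001, -1.0]]
wrist_force: [0.1, 1.5, 6.0]
grip_width: 0.361
```

```bash
python3 st.py
```

```text
t 14.67 q [-0.51  0.08 -0.27  1.22  0.   -0.52] pos mm [ 465.8 -259.8   22. ] yaw 90.6 z [ 0.001 -0.    -1.   ] F [0.1 1.5 6. ] w 30.7
```

>>> {"op": "play_rows", "data": {
  "travel": [
    [0,0,0],
    [0,0,0],
    [0,0,0],
    [0,0,1.0],
    [0,0,2.0],
    [0,0,2.0],
    [0,3.1,0],
    [0,3.2,0],
    [0,3.2,0],
    [0,3.2,0]
  ],
  "delta_rot": [
    [0,0,0],
    [0,0,0],
    [0,0,0],
    [0,0,0],
    [0,0,0],
    [0,0,0],
    [0,0,-0.12],
    [0,0,-0.12],
    [0,0,-0.12],
    [0,0,-0.12]
  ],
  "jaw": [-0.2,0,0.1,0.1,0.1,0.1,0.2,0.2,0.2,0.2]
}}

```text
t: 15.5
tcp_pos: [0.4652, -0.1317, 0.072]
orientation: [[0.459, 0.889, 0.001], [0.889, -0.459, -0.0], [0.0, 0.001, -1.0]]
wrist_force: [0.9, -0.8, -0.1]
grip_width: 0.599
```

>>> {"op": "play_rows", "data": {
  "travel": [
    [0,3.2,0],
    [0,3.2,0],
    [0,3.2,0],
    [0,3.0,0],
    [0,0,0],
    [0,0,0],
    [0,0,0],
    [0,0,0]
  ],
  "delta_rot": [
    [0,0,-0.12],
    [0,0,-0.12],
    [0,0,-0.12],
    [0,0,-0.12],
    [0,0,-0.12],
    [0,0,-0.12],
    [0,0,0],
    [0,0,0]
  ],
  "jaw": [0.2,0.2,0.2,0.2,0.2,0.2,0.2,0.2]
}}

```text
t: 16.17
tcp_pos: [0.4655, -0.0084, 0.0717]
orientation: [[0.924, 0.382, 0.0], [0.382, -0.924, -0.0], [0.0, 0.0, -1.0]]
wrist_force: [0.5, 0.8, 0.1]
grip_width: 0.601
```

```bash
python3 st.py
python3 - <<'E'
from h import *
b=viewer.camera('scene');cv2.imwrite('pics/g6.png',cv2.resize(b[110:250,230:410],None,fx=4,fy=4,interpolation=2))
E
```

```text
t 16.17 q [-0.02 -0.11 -0.36  1.33 -0.    1.16] pos mm [465.5  -8.4  71.7] yaw 22.4 z [ 0. -0. -1.] F [0.5 0.8 0.1] w 51.1
```

View pics/g6.png

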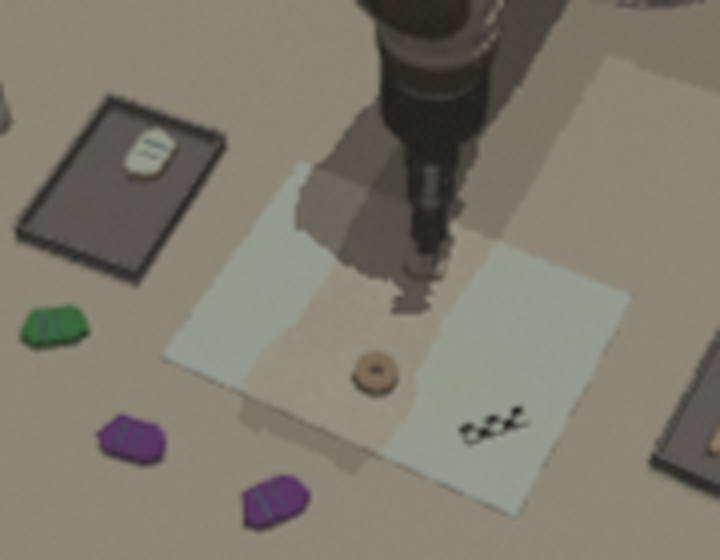

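>>> {"op": "play_rows", "data": {
  "travel": [
    [0.15,0.1,-1.8],
    [0,0,-1.8],
    [0,0,-1.0],
    [0,0,-0.6],
    [0,0,0],
    [0,0,0],
    [0,0,0],
    [0,0,0],
    [0,0,0],
    [0,0,0]
  ],
  "delta_rot": [
    [0,0,0],
    [0,0,0],
    [0,0,0],
    [0,0,0],
    [0,0,0],
    [0,0,0],
    [0,0,0],
    [0,0,0],
    [0,0,0],
    [0,0,0]
  ],
  "jaw": [0.2,0.2,0.2,0.2,0.2,0,-0.5,-1,-1,-1]
}}

```text
t: 17.05
tcp_pos: [0.4676, -0.0075, 0.0203]
orientation: [[0.926, 0.378, 0.002], [0.378, -0.926, -0.0], [0.002, 0.001, -1.0]]
wrist_force: [-1.2, -0.6, 6.3]
grip_width: 0.268
```

```bash
python3 st.py
```

```text
t 17.05 q [-0.02 -0.08 -0.43  1.22 -0.    1.17] pos mm [467.6  -7.5  20.3] yaw 22.2 z [ 0.002 -0.    -1.   ] F [-1.2 -0.6  6.3] w 22.8
```

>>> {"op": "play_rows", "data": {
  "travel": [
    [0,0,1.0],
    [0,0,2.0],
    [0,0,2.0],
    [0.8,-2.6,0],
    [0.8,-2.6,0],
    [0.8,-2.6,0],
    [0.8,-2.6,0],
    [0.8,-2.6,0],
    [0.8,-2.6,0],
    [0.8,-2.6,0]
  ],
  "delta_rot": [
    [0,0,0],
    [0,0,0],
    [0,0,0],
    [0,0,0.119],
    [0,0,0.119],
    [0,0,0.119],
    [0,0,0.119],
    [0,0,0.119],
    [0,0,0.119],
    [0,0,0.119]
  ],
  "jaw": [-1,-1,-1,-1,-1,-1,-1,-1,-1,-1]
}}

```text
t: 17.88
tcp_pos: [0.5232, -0.1908, 0.0699]
orientation: [[0.337, 0.941, 0.0], [0.941, -0.337, -0.0], [0.0, 0.0, -1.0]]
wrist_force: [-0.1, 0.2, -0.9]
grip_width: 0.266
```

>>> {"op": "play_rows", "data": {
  "travel": [
    [0.6,-2.4,0],
    [0.6,-2.4,0],
    [0.6,-2.2,0],
    [0,0,0],
    [0,0,0]
  ],
  "delta_rot": [
    [0,0,0.119],
    [0,0,0.119],
    [0,0,0.119],
    [0,0,0],
    [0,0,0]
  ],
  "jaw": [-1,-1,-1,-1,-1]
}}

```text
t: 18.3
tcp_pos: [0.5409, -0.2602, 0.0693]
orientation: [[-0.004, 1.0, -0.0], [1.0, 0.004, 0.0], [0.0, -0.0, -1.0]]
wrist_force: [-0.6, 0.2, 0.8]
grip_width: 0.267
```

```bash
python3 st.py
```

```text
t 18.3 q [-0.45  0.21 -0.03  1.34  0.   -0.45] pos mm [ 540.9 -260.2   69.3] yaw 90.2 z [-0.  0. -1.] F [-0.6  0.2  0.8] w 22.7
```

Contact is expected at about z 22.3.

>>> {"op": "play_rows", "data": {
  "travel": [
    [0,0,-1.5],
    [0,0,-1.5],
    [0,0,-1.0],
    [0,0,-0.5],
    [0,0,-0.05],
    [0,0,-0.05],
    [0,0,-0.05],
    [0,0,-0.05],
    [0,0,0],
    [0,0,0]
  ],
  "delta_rot": [
    [0,0,0],
    [0,0,0],
    [0,0,0],
    [0,0,0],
    [0,0,0],
    [0,0,0],
    [0,0,0],
    [0,0,0],
    [0,0,0],
    [0,0,0]
  ],
  "jaw": [-1,-1,-1,-1,-1,-1,-1,-1,-1,-1]
}}

```text
t: 19.13
tcp_pos: [0.5411, -0.2595, 0.0225]
orientation: [[-0.007, 1.0, 0.0], [1.0, 0.007, -0.0], [-0.0, 0.0, -1.0]]
wrist_force: [-0.2, 0.3, -1.0]
grip_width: 0.267
```

```bash
python3 st.py
```

```text
t 19.13 q [-0.45  0.23 -0.09  1.25  0.   -0.45] pos mm [ 541.1 -259.5   22.5] yaw 90.4 z [ 0. -0. -1.] F [-0.2  0.3 -1. ] w 22.7
```

>>> {"op": "play_rows", "data": {
  "travel": [
    [0,0,-0.04],
    [0,0,-0.04],
    [0,0,0],
    [0,0,0]
  ],
  "delta_rot": [
    [0,0,0],
    [0,0,0],
    [0,0,0],
    [0,0,0]
  ],
  "jaw": [-1,-1,-1,-1]
}}

```text
t: 19.47
tcp_pos: [0.5411, -0.2596, 0.0223]
orientation: [[-0.007, 1.0, 0.001], [1.0, 0.007, -0.0], [-0.0, 0.001, -1.0]]
wrist_force: [-1.9, 1.1, 6.3]
grip_width: 0.267
```

```bash
python3 st.py
```

```text
t 19.47 q [-0.45  0.23 -0.09  1.25  0.   -0.45] pos mm [ 541.1 -259.6   22.3] yaw 90.4 z [ 0.001 -0.    -1.   ] F [-1.9  1.1  6.3] w 22.7
```

>>> {"op": "play_rows", "data": {
  "travel": [
    [0,0,0],
    [0,0,0],
    [0,0,0],
    [0,0,1.0],
    [0,0,2.0],
    [0,0,2.0],
    [0.5,3.7,0],
    [0.5,3.7,0],
    [0.5,3.7,0],
    [0.5,3.7,0]
  ],
  "delta_rot": [
    [0,0,0],
    [0,0,0],
    [0,0,0],
    [0,0,0],
    [0,0,0],
    [0,0,0],
    [0,0,0],
    [0,0,0],
    [0,0,0],
    [0,0,0]
  ],
  "jaw": [-0.3,-0.1,-0.05,-0.05,-0.05,-0.05,0.2,0.45,0.45,0.45]
}}

```text
t: 20.3
tcp_pos: [0.561, -0.1102, 0.0723]
orientation: [[-0.006, 1.0, 0.001], [1.0, 0.006, -0.0], [-0.0, 0.001, -1.0]]
wrist_force: [0.5, -0.5, 0.2]
grip_width: 0.724
```

>>> {"op": "play_rows", "data": {
  "travel": [
    [0.6,3.7,0],
    [0.6,3.7,0],
    [0.5,3.8,0],
    [0,0,0],
    [0,0,0]
  ],
  "delta_rot": [
    [0,0,0],
    [0,0,0],
    [0,0,0],
    [0,0,0],
    [0,0,0]
  ],
  "jaw": [0.45,0.45,0.45,0.45,0.45]
}}

```text
t: 20.72
tcp_pos: [0.5782, 0.0025, 0.072]
orientation: [[-0.01, 1.0, 0.0], [1.0, 0.01, -0.0], [-0.0, 0.0, -1.0]]
wrist_force: [0.0, -1.0, 0.2]
grip_width: 0.727
```

```bash
python3 st.py
python3 - <<'E'
from h import *
b=viewer.camera('scene');cv2.imwrite('pics/g7.png',cv2.resize(b[110:250,230:410],None,fx=4,fy=4,interpolation=2))
E
```

```text
t 20.72 q [ 0.    0.16 -0.08  1.33 -0.   -0.01] pos mm [578.2   2.5  72. ] yaw 90.6 z [ 0. -0. -1.] F [ 0.  -1.   0.2] w 61.8
```

View pics/g7.png

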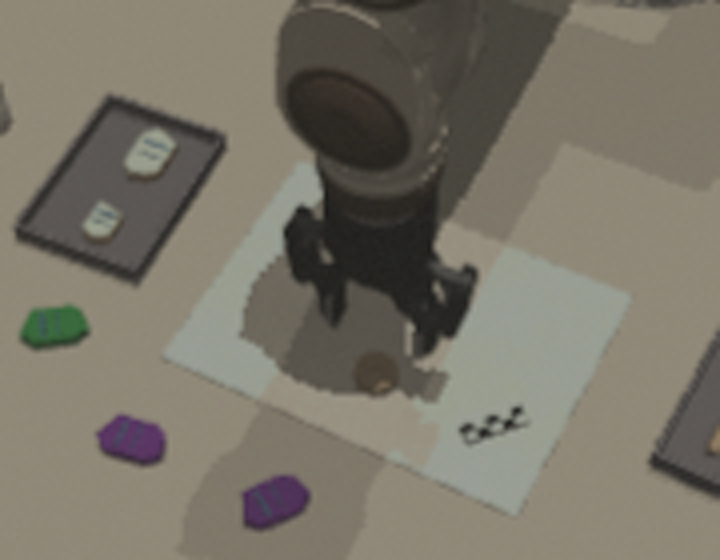

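Both sherds lie apart in the wide tray. Now the whorl.

>>> {"op": "play_rows", "data": {
  "travel": [
    [0,-0.1,-1.8],
    [0,0,-1.8],
    [0,0,-1.0],
    [0,0,-0.5],
    [0,0,0],
    [0,0,0],
    [0,0,0],
    [0,0,0],
    [0,0,0],
    [0,0,0]
  ],
  "delta_rot": [
    [0,0,0],
    [0,0,0],
    [0,0,0],
    [0,0,0],
    [0,0,0],
    [0,0,0],
    [0,0,0],
    [0,0,0],
    [0,0,0],
    [0,0,0]
  ],
  "jaw": [0.45,0.45,0.45,0.45,0.45,0,-0.5,-1,-1,-1]
}}

```text
t: 21.6
tcp_pos: [0.5786, -0.0007, 0.0217]
orientation: [[-0.007, 1.0, 0.002], [1.0, 0.007, -0.001], [-0.001, 0.002, -1.0]]
wrist_force: [-2.2, -2.1, 5.9]
grip_width: 0.376
```

```bash
python3 st.py
```

```text
t 21.6 q [-0.    0.18 -0.15  1.23 -0.   -0.01] pos mm [578.6  -0.7  21.7] yaw 90.4 z [ 0.002 -0.001 -1.   ] F [-2.2 -2.1  5.9] w 32.0
```

>>> {"op": "play_rows", "data": {
  "travel": [
    [0,0,1.0],
    [0,0,2.0],
    [0,0,2.0],
    [-0.6,3.7,0],
    [-0.6,3.7,0],
    [-0.6,3.7,0],
    [-0.6,3.7,0],
    [-0.6,3.7,0],
    [-0.6,3.7,0],
    [-0.6,3.7,0]
  ],
  "delta_rot": [
    [0,0,0],
    [0,0,0],
    [0,0,0],
    [0,0,0],
    [0,0,0],
    [0,0,0],
    [0,0,0],
    [0,0,0],
    [0,0,0],
    [0,0,0]
  ],
  "jaw": [-1,-1,-1,-1,-1,-1,-1,-1,-1,-1]
}}

```text
t: 22.43
tcp_pos: [0.5355, 0.2605, 0.0714]
orientation: [[-0.007, 1.0, 0.001], [1.0, 0.007, 0.001], [0.001, 0.001, -1.0]]
wrist_force: [0.5, -0.2, -0.4]
grip_width: 0.379
```

>>> {"op": "play_rows", "data": {
  "travel": [
    [-0.7,3.7,0],
    [-0.7,3.7,0],
    [-0.7,3.8,0],
    [-0.7,3.8,0],
    [0,0,0],
    [0,0,0]
  ],
  "delta_rot": [
    [0,0,0],
    [0,0,0],
    [0,0,0],
    [0,0,0],
    [0,0,0],
    [0,0,0]
  ],
  "jaw": [-1,-1,-1,-1,-1,-1]
}}

```text
t: 22.93
tcp_pos: [0.507, 0.4106, 0.0706]
orientation: [[-0.01, 1.0, -0.0], [1.0, 0.01, 0.0], [0.0, -0.0, -1.0]]
wrist_force: [0.1, -1.4, -0.2]
grip_width: 0.382
```

```bash
python3 st.py
python3 - <<'E'
from h import *
b=viewer.camera('scene');cv2.imwrite('pics/g8.png',cv2.resize(b[120:290,370:530],None,fx=3.5,fy=3.5,interpolation=2))
E
```

```text
t 22.93 q [0.68 0.33 0.13 1.36 0.   0.67] pos mm [507.  410.6  70.6] yaw 90.6 z [-0.  0. -1.] F [ 0.1 -1.4 -0.2] w 32.5
```

View pics/g8.png

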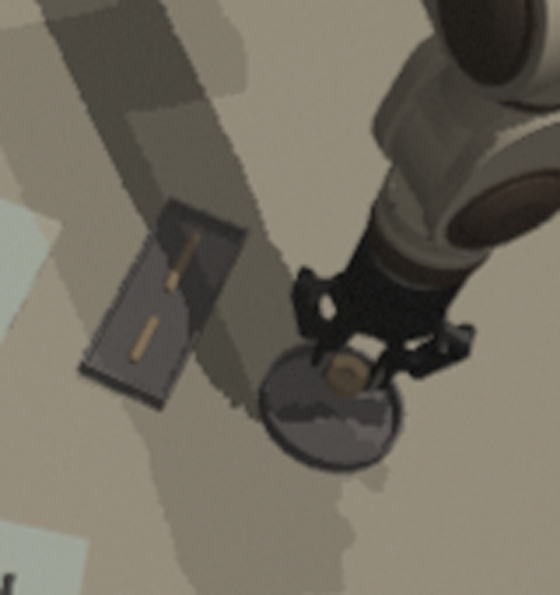

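>>> {"op": "play_rows", "data": {
  "travel": [
    [0.1,-0.2,-1.5],
    [0,0,-1.5],
    [0,0,-1.0],
    [0,0,-0.4],
    [0,0,-0.1],
    [0,0,-0.05],
    [0,0,-0.05],
    [0,0,-0.05],
    [0,0,0],
    [0,0,0]
  ],
  "delta_rot": [
    [0,0,0],
    [0,0,0],
    [0,0,0],
    [0,0,0],
    [0,0,0],
    [0,0,0],
    [0,0,0],
    [0,0,0],
    [0,0,0],
    [0,0,0]
  ],
  "jaw": [-1,-1,-1,-1,-1,-1,-1,-1,-1,-1]
}}

```text
t: 23.82
tcp_pos: [0.5091, 0.4067, 0.0243]
orientation: [[-0.007, 1.0, 0.0], [1.0, 0.007, 0.0], [0.0, 0.0, -1.0]]
wrist_force: [-0.6, 0.5, -0.3]
grip_width: 0.379
```

```bash
python3 st.py
```

```text
t 23.82 q [0.67 0.35 0.06 1.28 0.   0.67] pos mm [509.1 406.7  24.3] yaw 90.4 z [ 0.  0. -1.] F [-0.6  0.5 -0.3] w 32.2
```

>>> {"op": "play_rows", "data": {
  "travel": [
    [0,0,-0.04],
    [0,0,-0.04],
    [0,0,-0.03],
    [0,0,0],
    [0,0,0]
  ],
  "delta_rot": [
    [0,0,0],
    [0,0,0],
    [0,0,0],
    [0,0,0],
    [0,0,0]
  ],
  "jaw": [-1,-1,-1,-1,-1]
}}

```text
t: 24.23
tcp_pos: [0.5091, 0.4067, 0.0238]
orientation: [[-0.007, 1.0, 0.001], [1.0, 0.007, 0.001], [0.001, 0.001, -1.0]]
wrist_force: [-2.2, -1.7, 7.3]
grip_width: 0.374
```

```bash
python3 st.py
```

```text
t 24.23 q [ 0.67  0.35  0.06  1.28 -0.    0.67] pos mm [509.1 406.7  23.8] yaw 90.4 z [ 0.001  0.001 -1.   ] F [-2.2 -1.7  7.3] w 31.8
```

Contact. Release, lift and back off toward the base so that the view is clear.

>>> {"op": "play_rows", "data": {
  "travel": [
    [0,0,0],
    [0,0,0],
    [0,0,0],
    [0,0,1.0],
    [0,0,2.0],
    [0,0,3.0],
    [-2.5,1.0,2.0],
    [-2.5,1.0,2.0],
    [-2.5,1.0,2.0],
    [-2.5,1.0,0]
  ],
  "delta_rot": [
    [0,0,0],
    [0,0,0],
    [0,0,0],
    [0,0,0],
    [0,0,0],
    [0,0,0],
    [0,0,0],
    [0,0,0],
    [0,0,0],
    [0,0,0]
  ],
  "jaw": [-0.1,0.05,0.1,0.1,0.1,0.1,0.1,0.1,0.1,0.1]
}}

```text
t: 25.07
tcp_pos: [0.409, 0.4479, 0.1481]
orientation: [[-0.006, 1.0, 0.004], [1.0, 0.006, 0.005], [0.005, 0.004, -1.0]]
wrist_force: [0.3, -0.4, 0.7]
grip_width: 0.551
```

>>> {"op": "play_rows", "data": {
  "travel": [
    [-2.5,1.0,0],
    [-2.5,1.0,0],
    [-2.5,1.0,0],
    [-2.5,1.0,0],
    [0,0,0],
    [0,0,0]
  ],
  "delta_rot": [
    [0,0,0],
    [0,0,0],
    [0,0,0],
    [0,0,0],
    [0,0,0],
    [0,0,0]
  ],
  "jaw": [0.1,0.1,0.1,0.1,0.1,0.1]
}}

```text
t: 25.57
tcp_pos: [0.3079, 0.4871, 0.1436]
orientation: [[-0.009, 1.0, 0.0], [1.0, 0.009, 0.001], [0.001, 0.0, -1.0]]
wrist_force: [-0.3, 0.6, 0.1]
grip_width: 0.548
```

```bash
python3 st.py
python3 - <<'E'
from h import *
a=viewer.camera('top');b=viewer.camera('scene')
cv2.imwrite('pics/f_sc.png',cv2.resize(b[100:280,215:495],None,fx=2.8,fy=2.8,interpolation=2))
cv2.imwrite('pics/f_top.png',cv2.resize(a[130:310,115:515],None,fx=2,fy=2,interpolation=2))
E
```

```text
t 25.57 q [ 1.01  0.13  0.03  1.47 -0.    1.  ] pos mm [307.9 487.1 143.6] yaw 90.5 z [ 0.     0.001 -1.   ] F [-0.3  0.6  0.1] w 46.6
```

View pics/f_sc.png

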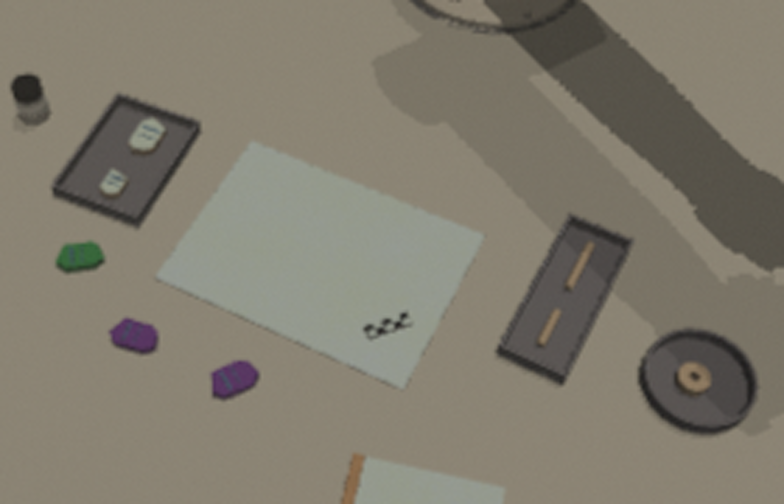

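View pics/f_top.png

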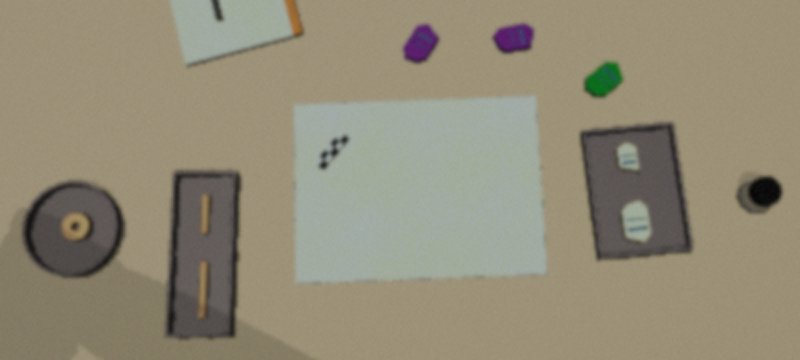

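All five finds are in place. The scale bar, the jar and the look-alikes have not moved.

Run:
```python
from bench import order
print(order.close_job())
```

```text
the job is handed in; nothing more can be done
None
```

I sorted all five finds and handed the job in at about 25.7 s of the 122 s allowed. I placed them in the order you gave: long stem, short stem, big sherd, small sherd, whorl.

- **Setting down:** I lowered each find until the wrist felt light contact with the tray floor (5–7 N), then opened the jaws. The grip widths (about 8.5–9, 31, 23 and 32 mm) read 1–2 mm under the sizes given, the same way every time.
- **Final pictures from both cameras:** the stems lie lengthwise and end to end in the long tray. The two sherds lie apart, glazed side up, in the wide tray, and the whorl lies flat in the round dish.
- **Left alone:** the scale bar, the jar and the purple and green look-alikes appear unmoved in those pictures. The gripper was clear of everything.
- **Checks that disagreed:**
  - The trained networks' outlines were several pixels off, and some detections were wrong. I took positions from my own measurements in the two calibrated views instead.
  - Those views agreed within about 2 mm on the finds, but differed by up to about 7 mm on the tray centres. I averaged the tray centres, and the final pictures show enough margin to the walls.
  - I triangulated heights only for the stems (about 9 mm) and the whorl (about 13 mm). For the sherds and trays I used the stated heights, with the contact forces as a check.

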